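Set up a two-pocket mould insert on parallels and drop in its cores

ROBOT

A 6-joint arm with a two-finger parallel gripper is mounted at the origin on a cart in front of the work surface, level with it; the furniture and walls round the work are solid. World frame = base frame: x ahead of the robot, y to its left, z up, the work surface at z = 0. Lengths are in mm, angles in rad, forces in N, time in s.
With the tool pointing down it reaches from about 350 to 775 mm from the base axis. Payload 7.3 kg.
Tool frame: the origin (TCP) lies between the finger pads; the fingertips stand 8 mm ahead of it and the grasp point (between the pads) lies 11 mm behind it (tip_extent is the z of the fingertips in the tool frame, in mm); z points along the fingers, y is the line along which they close (so a half turn about z gives the same grasp; the last joint's range is limited). The gripper opens to 92 mm and grips with 3 to 60 N. Pads are 19 mm wide; open, the fingers measure 130 mm over their backs; the gripper's body (75 mm by 190 mm) begins 47 mm behind the grasp point.
Start: joints at [-1.331, 0.342, 1.524, -0, 1.275, -0.146], TCP at [197.581, -486.422, 234.741] pointing down, gripper open.
Joint ranges: [-2.53, 2.53], [-0.77, 2.02], [0.04, 2.7], [-1, 4.14], [0.28, 2.66], [-3.11, 3.11]. Speed limits (rad/s): [2.57, 2.57, 3.14, 3.14, 3.14, 3.14].

INTERFACE

Orientations are given as a unit quaternion [x, y, z, w].
In Python, from bench import * gives the robot as it stands. The module is installed in compiled form; this text tells all that it offers.
- The arm moves only by the shell command python3 -m jog 'ROWS'. ROWS is JSON, a list of rows, each a list of 3 entries, a list of its own where there are three numbers: the shift along the tool's x, y, z in m, then the turn, a rotation vector about the tool's x, y, z in degrees, then the closure, from 0 (fully open) to 1 (shut). A call has 1 to 12 rows; each row shifts and turns the commanded pose from where the row before left it, along the tool's axes as they then stand; what a row does not reach is not made up. A row lasts 1/10 s, in which the tool goes at most 50 mm and 8.59 degrees, less where a joint would pass 70% of its speed; a pose out of reach is approached as far as the arm can. A call is refused whole if a number of a shift passes 0.05 or a number of a turn 8.59, either way. A call with a gripper value outside its range is refused whole. The fingers move at their own pace and stop on an object; the grip force is fixed at half the most. Time passes only in rows, so rows that do not move let the fingers close. It gives the time, the measured TCP pose, the force, the opening and the grip force at its end, in the units of the state.
- sense(): the state, without advancing time (a new reading comes with each control period).
- get_image(name): name is "scene" or "top" or "wrist"; returns a dict with "image" (420x560x3 uint8, red, green, blue), "camera_matrix" (3x3 intrinsics, pixels), "R" (3x3) and "t" (3): a world point X has camera coordinates R X + t. Camera axes: x right, y down, z forward; pixel columns grow to the right and rows downward; lengths in mm; the calibration is good to about 2 mm. A picture is of the moment at which its call begins. There is no depth.
- job_done(): hands the job in; it is judged then, once.
The state is a dict: "time": time; "qpos": joint angles; "joint_velocities": joint speeds; "joint_efforts": joint torques, N m; "ee_pos": TCP position; "ee_rot": TCP orientation; "contact_force": force on the tool from outside, world axes, zero at the start; "wrist_torque": the same for the moment, N m; "finger_gap": finger opening in mm; "grip_force": force on a finger pad.
Only numpy, scipy, OpenCV 4.12 (cv2) and the standard library are available. Lean on these libraries where they do the work, as an engineer would, in place of code of your own. Each camera call takes 0.05 s, during which the arm holds its last target. There are 200 camera calls.

TASK

Set up the mould insert on the fixed steel setting plate: first stand the two ground parallels upright on the plate, one centred along each dark strip. Then lay the insert, pockets up, across both parallels, square with and centred over the setting plate, and only after that stand the thick core in the wide pocket and the thin core in the narrow one, both fully down and upright. Leave the cup, the tape roll and the hex key holder where they are.

Things in the scene. Friction and masses are not known exactly. Their poses are not given: they have to be found in the camera images.
- setting_plate: Fixed bright steel plate lying on the bench, 130 x 130 x 12 mm. Origin at the centre of its underside, z up, top face at z = 12 mm. Two flat dark strips on its top, 106 mm long (along the plate's x) and 14 mm wide, flush with it, have their centre lines at y = +38 and y = -38 mm. A small dark dot lies at x = +56 and at x = -56 mm on y = 0.
- parallel_a: One of two identical loose ground steel bars, 10 (x) x 100 (y) x 22 (z) mm, about 0.17 kg, standing on a 10 mm wide edge. Origin at the centre of its underside, y along its length, z up. Either bar may go on either strip, lengthwise along it, standing as it stands now (22 mm high), either way round.
- parallel_b: The other, identical ground steel bar: 10 (x) x 100 (y) x 22 (z) mm, origin at the centre of its underside, y along its length, z up.
- insert_plate: Loose flat aluminium mould insert, 60 (x) x 120 (y) x 18 (z) mm, 0.32 kg, pockets up. Origin at the centre of its underside. Two round pockets 10 mm deep (floor at z = 8 mm) on x = 0: the wide one 46 mm across at y = +28 mm, the narrow one 34 mm across at y = -28 mm. It goes with its length (y) along the setting plate's y, at right angles to the strips, either way round.
- core_large: The thick core: loose plain steel cylinder standing on end, 36 mm in diameter, 40 mm high, about 0.16 kg, its top rim bevelled over the last 4 mm. Origin at the centre of its underside, z up along its axis. Belongs in the 46 mm pocket.
- core_small: The thin core: loose plain steel cylinder standing on end, 24 mm in diameter, 40 mm high, about 0.09 kg, its top rim bevelled over the last 4 mm. Origin at the centre of its underside, z up along its axis. Belongs in the 34 mm pocket.
- white_cup: Bystander: light white plastic cup, 59 mm in diameter, 54 mm high; origin at the centre of its underside. Leave alone.
- tape_roll: Bystander: roll of masking tape lying flat, 83 mm in diameter, 18 mm high; origin at the centre of its underside. Leave alone.
- hex_keys: Bystander: small red holder with black hex keys, 18 x 75 x 22 mm; origin at the centre of its underside. Leave alone.
Mind the look-alikes: they are no part of the job. Leave any purple, red or turquoise look-alike of the core_large alone.

How it is judged:
By the outcome, as a careful person would: the job done as asked, in the order asked, and still so for the second after the job is handed in, with the robot touching nothing.
It also fails if it takes over 128 s, if anything falls off the work surface, if the arm or the gripper's body presses on something with over 40 N, if the wrist force passes 120 N, or if a joint passes its speed limit or range.

## Working session

There is one attempt and no reset: what is moved stays moved. The work goes in short steps, Python scripts to look and compute and a shell command to move; the robot and the scene stay as the last step left them, time stands still between calls to the robot, and variables do not carry over. Pictures are saved under pics/ and viewed, at most 14 in all, crops included, and the job is handed in when it is done.

```bash
mkdir -p pics; cat > h.py <<'E'
from bench import *
import numpy as np, cv2
from scipy.spatial.transform import Rotation as Rn
def snap(n,f,crop=None,s=1):
    d=get_image(n); im=d["image"][:,:,::-1]
    np.savez('pics/'+f+'.npz',**{k:np.array(v) for k,v in d.items()})
    if crop: im=im[crop[1]:crop[3],crop[0]:crop[2]]
    if s!=1: im=cv2.resize(im,None,fx=s,fy=s,interpolation=cv2.INTER_CUBIC)
    cv2.imwrite('pics/'+f+'.png',im)
def w(f,uv,z):
    d=np.load('pics/'+f+'.npz'); K,R,t=d['camera_matrix'],d['R'],d['t']
    r=R.T@np.linalg.solve(K,[uv[0],uv[1],1.]); c=-R.T@t
    return (c+r*(z-c[2])/r[2])[:2]
def px(f,X):
    d=np.load('pics/'+f+'.npz'); p=d['camera_matrix']@(d['R']@np.array(X,float)+d['t']); return p[:2]/p[2]
E
python3 - <<'E'
from h import *
snap('top','top0',None,1.4); snap('scene','sc0',None,1.4)
s=sense(); print(s)
d=np.load('pics/top0.npz'); print(d['camera_matrix'],d['R'],-d['R'].T@d['t'])
E
```

```text
{'time': 0.1, 'qpos': array([-1.33097539e+00,  3.42642056e-01,  1.52490849e+00, -1.30173797e-05,
        1.27539569e+00, -1.45993588e-01]), 'joint_velocities': array([ 0.00093899, -0.00079945, -0.00342903,  0.00088422,  0.00062619,
        0.00043248]), 'joint_efforts': array([ 1.04398110e-03, -4.32006741e+01, -2.44694173e+01,  7.19101564e-02,
        5.26309479e-02, -4.48963942e-05]), 'ee_pos': array([ 197.50188546, -486.06064007,  234.12469338]), 'ee_rot': array([ 9.81450435e-01,  1.91714855e-01, -3.79578127e-05, -6.75755902e-04]), 'contact_force': array([-0.30826564,  1.1772083 , -0.04624049]), 'wrist_torque': array([-0.01723706, -0.03142811, -0.0072881 ]), 'grip_force': 0.0, 'finger_gap': 91.88921489872382}
[[425.56354837   0.         280.8423605 ]
 [  0.         425.56354837 207.98528518]
 [  0.           0.           1.        ]] [[-0.05265881 -0.99859903  0.00519933]
 [-0.97392846  0.05020601 -0.22123   ]
 [ 0.22065903 -0.01671349 -0.9752078 ]] [384.69950528  34.49920449 966.38352729]
```

View pics/top0.png

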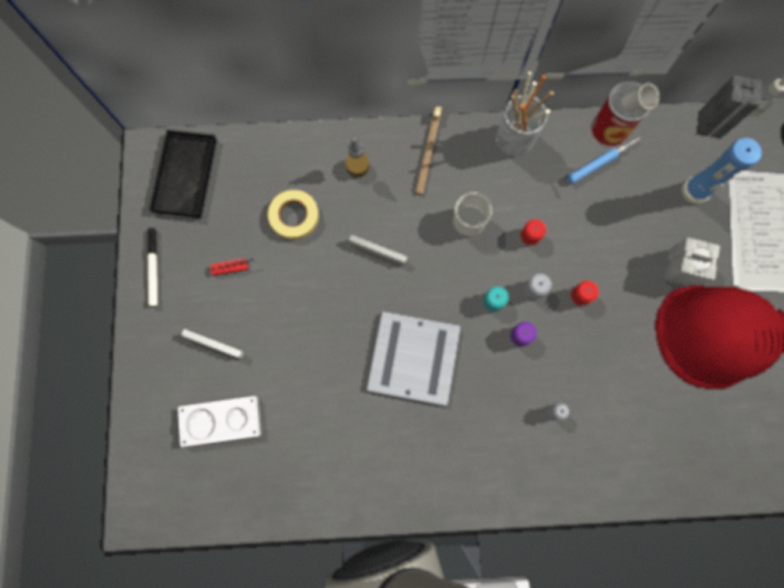

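View pics/sc0.png

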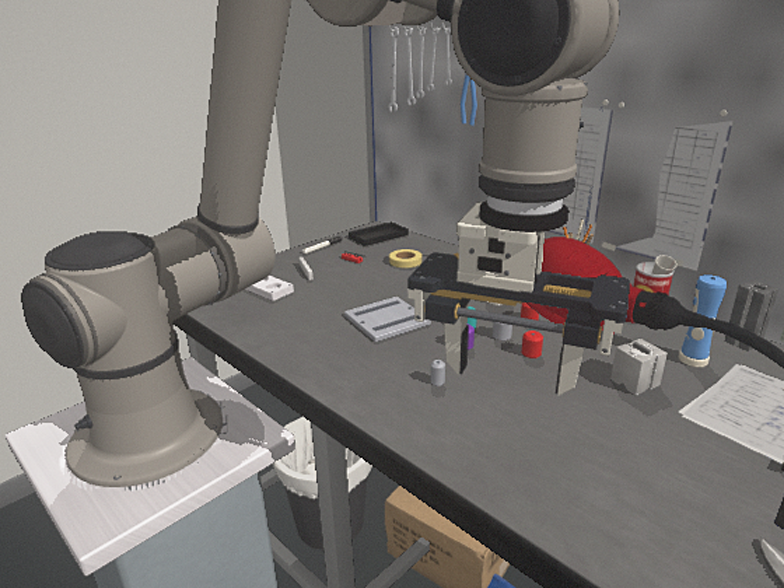

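The top view (784 px wide view) shows the setting plate at (414,358), bars at (378,249) and (212,343), and the insert at (219,421) with its wide pocket on the left at (200,423).
Candidates for the thick core: grey (541,284), turquoise (497,298), purple (525,333), red (585,292), red (534,231). Plain steel means the grey one. The thin grey one at (562,411) is core_small.

```bash
python3 - <<'E'
from h import *
im=cv2.imread('pics/top0.png'); 
c=im[180:460,440:660]; cv2.imwrite('pics/crop1.png',cv2.resize(c,None,fx=2.1,fy=2.1,interpolation=cv2.INTER_CUBIC))
d=np.load('pics/top0.npz')['image']; g=d.astype(int)
mask=((g.min(2)>120)&((g.max(2)-g.min(2))<40)).astype(np.uint8)
n,l,st,ce=cv2.connectedComponentsWithStats(mask)
for name,uv,z in [('plate',(414,380),12),('bar1',(378,249),22),('bar2',(212,343),22),('ins',(219,440),18)]:
    u,v=int(uv[0]/1.4),int(uv[1]/1.4); sub=l[v-4:v+5,u-4:u+5]; k=np.bincount(sub[sub>0]).argmax()
    ys,xs=np.where(l==k); P=np.array([w('top0',p,z) for p in zip(xs,ys)],np.float32)
    r=cv2.minAreaRect(P); print(name,len(xs),np.round(P.mean(0)),[np.round(q,1) for q in r])
for name,uv,z in [('big',(541,282),40),('small',(562,409),40),('turq',(497,296),40),('purp',(525,331),40),('red1',(585,290),40),('red2',(534,229),40),('wide',(200,424),18),('narrow',(237,419),18),('dotT',(420.5,323.5),12),('dotB',(408,392.5),12),('cup',(472,210),50),('tape',(293,214),18),('hex',(230,267),22),('clamp',(700,255),40),('lamp',(715,335),100)]:
    print(name,np.round(w('top0',(uv[0]/1.4,uv[1]/1.4),z),1))
E
```

```text
plate 3075 [491.  -9.] [array([491.6,  -9.7]), array([132.3, 132.8]), np.float64(76.4)]
bar1 272 [673.  39.] [array([674. ,  39.8]), array([105.6,  14.7]), np.float64(64.4)]
bar2 316 [530. 311.] [array([529.8, 311.3]), array([108.6,  14.9]), np.float64(66.3)]
ins 1824 [408. 300.] [array([408. , 299.9]), array([ 66.3, 127.6]), np.float64(5.1)]
big [ 597.2 -218.7]
small [ 396.7 -229.3]
turq [ 577.9 -146.1]
purp [ 519.5 -185. ]
red1 [ 580.5 -287.6]
red2 [ 686.6 -216.8]
wide [403.7 328.6]
narrow [408.3 271.4]
dotT [544.6 -23.3]
dotB [435.3   3.4]
cup [ 720.8 -116.6]
tape [740.7 179.3]
hex [652.7 283.1]
clamp [ 628.8 -481.3]
lamp [ 490.4 -449.6]
```

View pics/crop1.png

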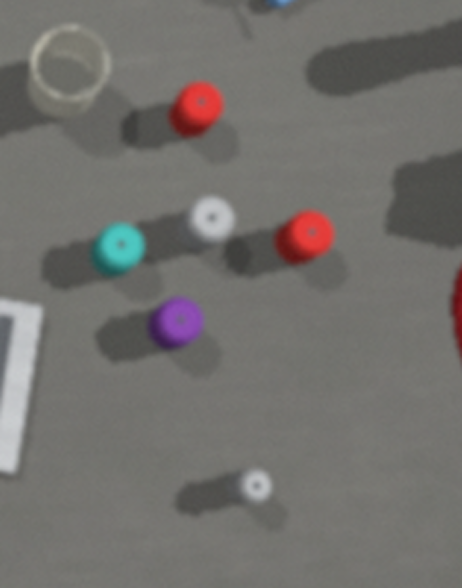

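The crop confirms it: the only plain grey thick cylinder is at crop (211,217), with a red one on either side, and the turquoise and purple ones nearby. The thin steel one is at (257,486). Next I go above the plate and look.

```bash
cat >> h.py <<'E'
def yaw(): 
    x=Rn.from_quat(sense()['ee_rot']).as_matrix()[:,0]; return np.degrees(np.arctan2(x[1],x[0]))
def plan(x,y,z,psi=None):
    s=sense(); p=s['ee_pos']; a=np.radians(yaw()); d=np.array([x,y,z])-p
    t=((yaw()-(yaw() if psi is None else psi))+180)%360-180
    print('pos',np.round(p,1),'yaw',round(np.degrees(a),1),'q6',round(s['qpos'][5],2),'t',s['time'],'gap',round(s['finger_gap'],1))
    print('shift mm',np.round([d[0]*np.cos(a)+d[1]*np.sin(a), d[0]*np.sin(a)-d[1]*np.cos(a), -d[2]],1),'turnz',round(t,1))
E
python3 -m jog '[[[0.0376,-0.0276,-0.0013],[0,0,0],0],[[0.0376,-0.0276,-0.0013],[0,0,0],0],[[0.0376,-0.0276,-0.0013],[0,0,0],0],[[0.0376,-0.0276,-0.0013],[0,0,0],0],[[0.0376,-0.0276,-0.0013],[0,0,0],0],[[0.0376,-0.0276,-0.0013],[0,0,0],0],[[0.0376,-0.0276,-0.0013],[0,0,0],0],[[0.0376,-0.0276,-0.0013],[0,0,0],0],[[0.0376,-0.0276,-0.0013],[0,0,0],0],[[0.0376,-0.0276,-0.0013],[0,0,0],0],[[0.0376,-0.0276,-0.0013],[0,0,0],0],[[0.0376,-0.0276,-0.0013],[0,0,0],0]]'
python3 -m jog '[[[0,0,0],[0,0,8.5],0.3],[[0,0,0],[0,0,8.5],0.3],[[0,0,0],[0,0,8.5],0.3],[[0,0,0],[0,0,8.5],0.3],[[0,0,0],[0,0,0],0.3],[[0,0,0],[0,0,0],0.3]]'
python3 - <<'E'
from h import *
plan(491,-10,250,-13.6)
snap('wrist','w1',None,1)
d=np.load('pics/w1.npz'); print(d['camera_matrix'],d['R'],-d['R'].T@d['t'])
for uv in [(491.6,-9.7),(544.6,-23.3),(435.3,3.4)]: print(px('w1',(*uv,12)))
E
```

```text
time: 1.3
ee_pos: [491.5, -7.8, 250.2]
ee_rot: [0.981, 0.192, -0.0, 0.0]
contact_force: [0.4, -1.7, -0.1]
finger_gap: 92.2
grip_force: 0.0
time: 1.9
ee_pos: [490.8, -9.8, 250.1]
ee_rot: [0.995, -0.102, -0.0, 0.0]
contact_force: [0.1, -0.2, 0.9]
finger_gap: 64.5
grip_force: 0.0
pos [490.8  -9.8 250.1] yaw -11.7 q6 1.6 t 1.9 gap 64.5
shift mm [0.2 0.2 0.1] turnz 1.9
[[292.36769941   0.         284.22936905]
 [  0.         292.36769941 205.5509111 ]
 [  0.           0.           1.        ]] [[-2.02395916e-01 -9.79303776e-01  9.03859827e-05]
 [-9.36792352e-01  1.93636837e-01  2.91418709e-01]
 [-2.85404945e-01  5.88972836e-02 -9.56595593e-01]] [568.49044396 -25.14656017 399.66077255]
[284.52671891 177.36773837]
[286.54497728 135.71482278]
[283.49327329 217.89133795]
```

View pics/w1.png

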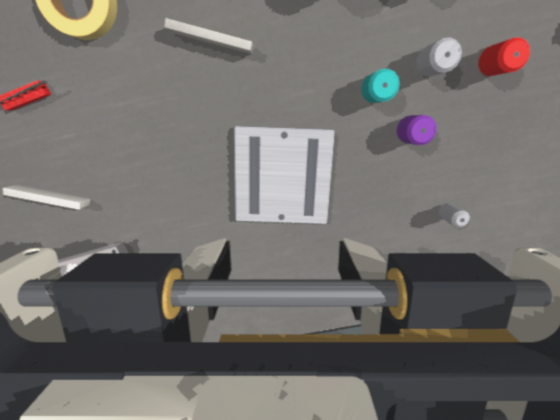

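The wrist view shows the plate with dots at (284,135) and (281,217), and bars at (208,36) and (46,197). I fit the plate from this view and plan the move to bar 1.

```bash
cat >> h.py <<'E'
def rect(f,uv,z,thr=130):
    g=np.load('pics/'+f+'.npz')['image'].astype(int)
    m=((g.min(2)>thr)&((g.max(2)-g.min(2))<45)).astype(np.uint8)
    n,l=cv2.connectedComponents(m); u,v=map(int,uv); s=l[v-4:v+5,u-4:u+5]; k=np.bincount(s[s>0]).argmax()
    c=max(cv2.findContours((l==k).astype(np.uint8),cv2.RETR_EXTERNAL,cv2.CHAIN_APPROX_NONE)[0],key=len)[:,0]
    P=np.array([w(f,p,z) for p in c],np.float32); r=cv2.minAreaRect(P)
    print(f,len(c),[np.round(q,1) for q in r]); return r
def blob(f,uv,r,z,thr=100,dark=True):
    g=cv2.cvtColor(np.load('pics/'+f+'.npz')['image'],cv2.COLOR_RGB2GRAY).astype(float); u,v=map(int,uv)
    s=g[v-r:v+r+1,u-r:u+r+1]; wt=np.clip((thr-s) if dark else (s-thr),0,None); Y,X=np.mgrid[-r:r+1,-r:r+1]
    p=(u+(X*wt).sum()/wt.sum(),v+(Y*wt).sum()/wt.sum()); print(f,np.round(p,1),np.round(w(f,p,z),1)); return p
E
python3 - <<'E'
from h import *
rect('w1',(284,175),12); blob('w1',(284,135),4,12,150); blob('w1',(281,217),4,12,150)
rect('w1',(208,36),22,120); rect('w1',(46,197),22,120)
for uv in [(461,219)]: print('small',w('w1',uv,40))
print('big',w('w1',(448,55),40))
plan(674,40,120,64.4)
E
```

```text
w1 376 [array([492.7,  -7.4]), array([129.9, 130.8]), np.float64(76.2)]
w1 [283.8 134.7] [546.6 -20.1]
w1 [280.9 216.7] [437.8   6.6]
w1 2475 [array([605.9, 141.6]), array([183.4, 345.3]), np.float64(25.2)]
w1 265 [array([536.3, 306.2]), array([112.2,  47.7]), np.float64(55.5)]
small [ 396.55303383 -225.08598356]
big [ 595.66513669 -216.70005882]
pos [490.9  -9.8 250.1] yaw -11.7 q6 1.6 t 1.95 gap 63.9
shift mm [169.2 -85.9 130.1] turnz -76.1
```

```bash

python3 -m jog '[[[0.0423,-0.0215,0.025],[0,0,0],0.45],[[0.0423,-0.0215,0.025],[0,0,0],0.45],[[0.0423,-0.0215,0.025],[0,0,0],0.45],[[0.0423,-0.0215,0.025],[0,0,0],0.45]]' | head -2
python3 -m jog '[[[0,0,0],[0,0,-8.5],0.45],[[0,0,0],[0,0,-8.5],0.45],[[0,0,0],[0,0,-8.5],0.45],[[0,0,0],[0,0,-8.5],0.45],[[0,0,0],[0,0,-8.5],0.45],[[0,0,0],[0,0,-8.5],0.45],[[0,0,0],[0,0,-8.5],0.45],[[0,0,0],[0,0,-8.5],0.45],[[0,0,0],[0,0,-8.1],0.45],[[0,0,0],[0,0,0],0.45]]' |head -2
python3 - <<'E'
from h import *
plan(674,40,120,64.4)
snap('wrist','w2',None,1)
print(px('w2',(674,40,22)))
E
```

```text
time: 2.35
ee_pos: [663.4, 36.6, 156.0]
time: 3.35
ee_pos: [661.8, 36.1, 156.9]
pos [661.8  36.1 156.9] yaw 64.4 q6 0.39 t 3.35 gap 50.7
shift mm [ 8.8  9.3 36.9] turnz 0.0
[293.4897629 190.3767998]
```

View pics/w2.png

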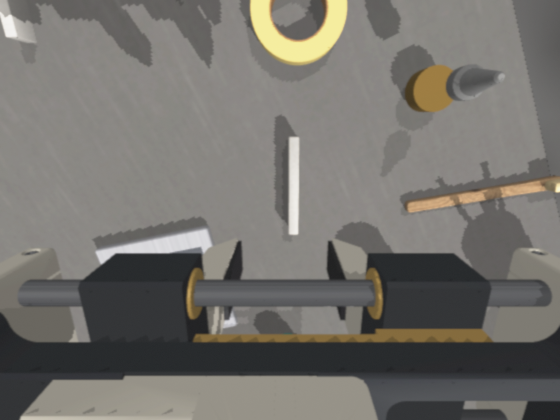

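The bar stands clear, with its ends at (294,137) and (293,235), parallel to the tool's x.

```bash

python3 - <<'E'
from h import *
r=rect('w2',(293,185),22,140); print(w('w2',(294,137),22),w('w2',(293,235),0),w('w2',(293,235),22))
plan(r[0][0],r[0][1],15)
E
```

```text
w2 213 [array([675.6,  42. ]), array([101.3,  11.3]), np.float64(64.0)]
[696.53992808  87.01765334] [649.77689233 -12.02339567] [653.11164404  -3.41911754]
pos [661.8  36.1 156.9] yaw 64.1 q6 0.39 t 3.4 gap 50.4
shift mm [ 11.3   9.8 141.9] turnz 0.0
```

```bash

python3 -m jog '[[[0.0113,0.0098,0.035],[0,0,0],0.45],[[0,0,0.04],[0,0,0],0.45],[[0,0,0.04],[0,0,0],0.45],[[0,0,0.02],[0,0,0],0.45],[[0,0,0.0085],[0,0,0],0.45],[[0,0,0],[0,0,0],0.45]]'
python3 -m jog '[[[0,0,0],[0,0,0],1],[[0,0,0],[0,0,0],1],[[0,0,0],[0,0,0],1],[[0,0,0],[0,0,0],1],[[0,0,0],[0,0,0],1],[[0,0,0],[0,0,0],1],[[0,0,0],[0,0,0],1]]'
```

```text
time: 4.0
ee_pos: [675.1, 42.0, 12.5]
ee_rot: [0.847, 0.531, -0.001, -0.001]
contact_force: [-0.8, -0.6, -0.3]
finger_gap: 50.4
grip_force: 0.0
time: 4.7
ee_pos: [675.6, 42.1, 13.9]
ee_rot: [0.847, 0.531, 0.0, 0.0]
contact_force: [-0.3, -0.1, 1.5]
finger_gap: 9.7
grip_force: 30.0
```

```bash

python3 -m jog '[[[0,0,-0.03],[0,0,0],1],[[0,0,-0.04],[0,0,8.5],1],[[0,0,0],[0,0,8.5],1],[[0,0,0],[0,0,8.5],1],[[0,0,0],[0,0,8.5],1],[[0,0,0],[0,0,8.5],1],[[0,0,0],[0,0,8.5],1],[[0,0,0],[0,0,8.5],1],[[0,0,0],[0,0,8.5],1],[[0,0,0],[0,0,8.5],1],[[0,0,0],[0,0,1.4],1],[[0,0,0],[0,0,0],1]]'
python3 -c "
from h import *
plan(483.3,-44.4,80,-13.7)"
```

```text
time: 5.9
ee_pos: [675.4, 42.0, 83.2]
ee_rot: [0.993, -0.118, -0.0, 0.0]
contact_force: [-0.4, -0.6, -0.9]
finger_gap: 9.8
grip_force: 30.0
pos [675.4  42.   83.2] yaw -13.5 q6 1.76 t 5.9 gap 9.8
shift mm [-166.5  129.     3.2] turnz 0.2
```

```bash

python3 -m jog '[[[-0.0333,0.0258,0.004],[0,0,0.2],1],[[-0.0333,0.0258,0.004],[0,0,0],1],[[-0.0333,0.0258,0.004],[0,0,0],1],[[-0.0333,0.0258,0.004],[0,0,0],1],[[-0.0333,0.0258,0.004],[0,0,0],1],[[0,0,0],[0,0,0],1],[[0,0,0],[0,0,0],1]]'
python3 - <<'E'
from h import *
plan(483.3,-44.4,80,-13.7)
snap('wrist','w3',None,1.4)
for x in (-53,53):
  for y in (-45,-31,45,31):
    a=np.radians(-13.7);X=(492.3+x*np.cos(a)-y*np.sin(a),-7.5+x*np.sin(a)+y*np.cos(a),12); print(x,y,np.round(px('w3',X)*1.4))
E
```

```text
time: 6.6
ee_pos: [483.1, -43.8, 64.0]
ee_rot: [0.993, -0.12, 0.0, 0.0]
contact_force: [0.7, 0.1, -1.7]
finger_gap: 10.0
grip_force: 30.0
pos [483.1 -43.8  64. ] yaw -13.8 q6 1.56 t 6.6 gap 10.0
shift mm [  0.3   0.6 -16. ] turnz -0.1
-53 -45 [413. 407.]
-53 -31 [388. 407.]
-53 45 [253. 407.]
-53 31 [278. 407.]
53 -45 [414. 218.]
53 -31 [386. 218.]
53 45 [231. 219.]
53 31 [259. 219.]
```

View pics/w3.png

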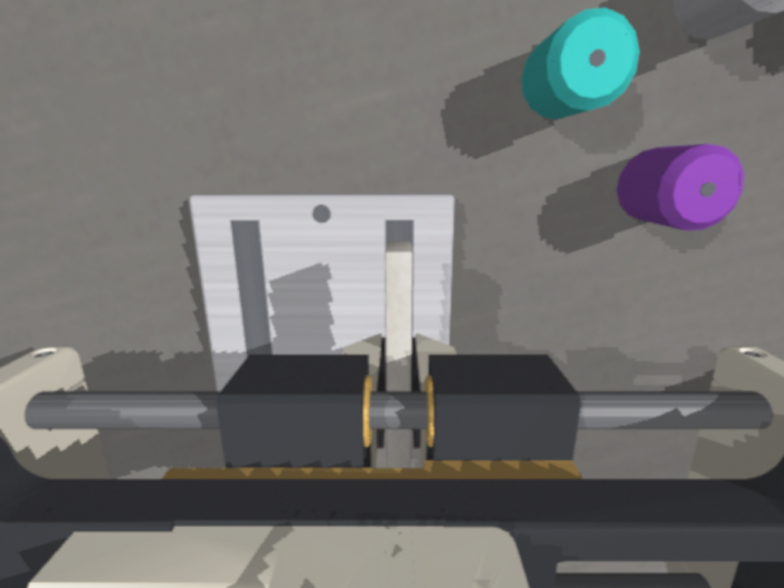

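The strip end is at (400,220) and its edges at 386–413 match the prediction. The bar's front top edge is at (398,248).

```bash

python3 - <<'E'
from h import *
u=np.array([np.cos(np.radians(-13.7)),np.sin(np.radians(-13.7))]); v=np.array([-u[1],u[0]])
p=np.array([483.1,-43.8])
for n,uv,z in [('strip end',(399.5,220),12),('bar end',(399,251),72),('dot',(321,213.5),12)]:
    q=w('w3',np.array(uv)/1.4,z)-p; print(n,q@u,q@v)
E
```

```text
strip end 52.53629818358851 -0.21485952652066664
bar end 49.524478125400584 0.18553477532165272
dot 55.79060113043079 38.09747237358073
```

Bar and strip agree within 0.5 mm, so I lower and release.

```bash

python3 -m jog '[[[0,0,0.02],[0,0,0],1],[[0,0,0.012],[0,0,0],1],[[0,0,0.004],[0,0,0],1],[[0,0,0.001],[0,0,0],1],[[0,0,0.001],[0,0,0],1],[[0,0,0],[0,0,0],1],[[0,0,0],[0,0,0],1]]'
```

```text
time: 7.35
ee_pos: [483.4, -43.4, 26.0]
ee_rot: [0.993, -0.121, 0.0, 0.0]
contact_force: [0.3, -0.0, -1.4]
finger_gap: 9.1
grip_force: 30.0
```

```bash

python3 -m jog '[[[0,0,0.0008],[0,0,0],1],[[0,0,0],[0,0,0],1],[[0,0,0],[0,0,0],0.6],[[0,0,0],[0,0,0],0.6],[[0,0,0],[0,0,0],0.6],[[0,0,0],[0,0,0],0.6],[[0,0,-0.02],[0,0,0],0.5],[[0,0,-0.04],[0,0,0],0.45],[[0,0,-0.045],[0,0,0],0.45],[[0,0,-0.02],[0,0,0],0.45]]'|head -2
python3 -m jog '[[[-0.0049,-0.0444,0],[0,0,0],0.45],[[-0.0049,-0.0444,0],[0,0,0],0.45],[[-0.0049,-0.0444,0],[0,0,0],0.45],[[-0.0049,-0.0444,0],[0,0,0],0.45],[[-0.0049,-0.0444,0],[0,0,0],0.45],[[-0.0049,-0.0444,0],[0,0,0],0.45],[[-0.0049,-0.0444,0],[0,0,0],0.45],[[-0.0049,-0.0444,0],[0,0,0],0.45]]'|head -2
python3 -m jog '[[[0,0,0],[0,0,-8.5],0.45],[[0,0,0],[0,0,-8.5],0.45],[[0,0,0],[0,0,-8.5],0.45],[[0,0,0],[0,0,-8.5],0.45],[[0,0,0],[0,0,-8.5],0.45],[[0,0,0],[0,0,-8.5],0.45],[[0,0,0],[0,0,-8.5],0.45],[[0,0,0],[0,0,-8.5],0.45],[[0,0,0],[0,0,-8.5],0.45],[[0,0,0],[0,0,-3],0.45],[[0,0,0],[0,0,0],0.45]]' |head -2
python3 - <<'E'
from h import *
snap('wrist','w4',None,1)
c=px('w4',(530,311,22)); print(c)
r=rect('w4',c,22,140)
plan(r[0][0],r[0][1],13,r[2])
g=np.load('pics/w4.npz')['image']; print('x'); snap('top','t1')
rect('t1',(414/1.4,380/1.4),12)
E
```

```text
time: 8.35
ee_pos: [484.5, -43.6, 153.3]
time: 9.15
ee_pos: [530.1, 312.8, 149.6]
time: 10.25
ee_pos: [530.2, 310.8, 149.4]
[283.93115136 200.76977755]
w4 217 [array([531.7, 315.5]), array([100.4,  11.2]), np.float64(66.3)]
pos [530.2 310.8 149.5] yaw 65.5 q6 0.83 t 10.3 gap 50.4
shift mm [  4.9  -0.6 136.5] turnz -0.8
x
t1 223 [array([491.5,  -9.5]), array([130.9, 131.9]), np.float64(76.4)]
```

Clean fit (100.4 × 11.2, where 100 × 10 is expected). I grasp, lift and turn back to -13.7°.

```bash

python3 -m jog '[[[0.0049,-0.0006,0.04],[0,0,-0.8],0.45],[[0,0,0.04],[0,0,0],0.45],[[0,0,0.035],[0,0,0],0.45],[[0,0,0.02],[0,0,0],0.45],[[0,0,0.001],[0,0,0],0.45],[[0,0,0],[0,0,0],1],[[0,0,0],[0,0,0],1],[[0,0,0],[0,0,0],1],[[0,0,0],[0,0,0],1],[[0,0,0],[0,0,0],1],[[0,0,0],[0,0,0],1],[[0,0,0],[0,0,0],1]]'
python3 -m jog '[[[0,0,-0.03],[0,0,0],1],[[0,0,-0.04],[0,0,8.5],1],[[0,0,0],[0,0,8.5],1],[[0,0,0],[0,0,8.5],1],[[0,0,0],[0,0,8.5],1],[[0,0,0],[0,0,8.5],1],[[0,0,0],[0,0,8.5],1],[[0,0,0],[0,0,8.5],1],[[0,0,0],[0,0,8.5],1],[[0,0,0],[0,0,8.5],1],[[0,0,0],[0,0,3.5],1],[[0,0,0],[0,0,0],1]]'
python3 -c "
from h import *
plan(501.3,29.4,80,-13.7)"
```

```text
time: 11.55
ee_pos: [531.9, 315.7, 14.2]
ee_rot: [0.837, 0.548, 0.0, 0.0]
contact_force: [-1.5, 0.2, 4.9]
finger_gap: 9.4
grip_force: 30.0
time: 12.75
ee_pos: [531.5, 315.5, 83.3]
ee_rot: [0.993, -0.119, -0.0, 0.0]
contact_force: [0.5, -0.6, -0.9]
finger_gap: 9.9
grip_force: 30.0
pos [531.5 315.5  83.3] yaw -13.6 q6 2.22 t 12.75 gap 9.9
shift mm [ 38.  285.1   3.3] turnz 0.1
```

```bash

python3 -m jog '[[[0.0054,0.0407,0.001],[0,0,0.1],1],[[0.0054,0.0407,0.001],[0,0,0],1],[[0.0054,0.0407,0.001],[0,0,0],1],[[0.0054,0.0407,0.001],[0,0,0],1],[[0.0054,0.0407,0.001],[0,0,0],1],[[0.0054,0.0407,0.005],[0,0,0],1],[[0.0054,0.0407,0.005],[0,0,0],1],[[0,0,0.004],[0,0,0],1],[[0,0,0],[0,0,0],1],[[0,0,0],[0,0,0],1]]'
python3 - <<'E'
from h import *
plan(501.3,29.4,25,-13.7)
snap('wrist','w5',None,1.4)
print(px('w5',(501.3+51.5,29.4-12.55,12))*1.4)
E
```

```text
time: 13.75
ee_pos: [501.2, 30.6, 64.8]
ee_rot: [0.993, -0.119, -0.0, -0.0]
contact_force: [0.0, 0.5, -2.2]
finger_gap: 9.3
grip_force: 30.0
pos [501.2  30.6  64.8] yaw -13.6 q6 1.72 t 13.75 gap 9.3
shift mm [ 0.3  1.1 39.8] turnz 0.1
[401.64989751 217.99839021]
```

View pics/w5.png

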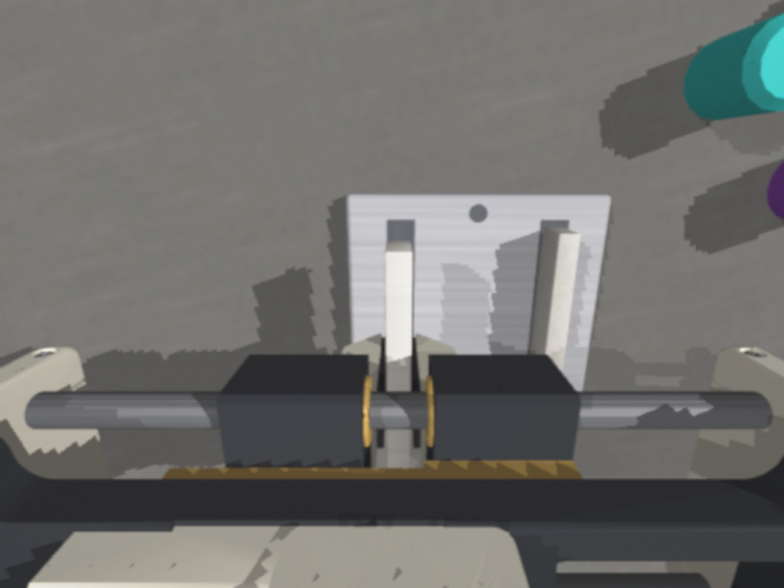

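The first bar stands on the right strip. The second's front edge is at (399.5,242) and its strip end at (401,220).

```bash

python3 - <<'E'
from h import *
u=np.array([np.cos(np.radians(-13.7)),np.sin(np.radians(-13.7))]); v=np.array([-u[1],u[0]])
p=np.array([501.2,30.6])
for n,uv,z in [('strip end',(401,220),12),('bar end',(399.5,241.5),72.6),('dot',(478,213),12),('bar1 endtop',(562,229),34),('bar1 endbot',(556,229),12)]:
    q=w('w5',np.array(uv)/1.4,z)-p; print(n,q@u,q@v)
E
```

```text
strip end 52.40929196073479 -0.8219215120314822
bar end 52.91138881342917 0.13102317330016647
dot 55.86651840345501 -38.51348072176064
bar1 endtop 51.44540454860992 -71.7340958702892
bar1 endbot 48.06866328651935 -77.59498835289615
```

```bash

python3 -m jog '[[[-0.0034,0.0009,0.02],[0,0,0.1],1],[[0,0,0.012],[0,0,0],1],[[0,0,0.004],[0,0,0],1],[[0,0,0.0015],[0,0,0],1],[[0,0,0.001],[0,0,0],1],[[0,0,0.001],[0,0,0],1],[[0,0,0],[0,0,0],1],[[0,0,0],[0,0,0],1]]'
```

```text
time: 14.6
ee_pos: [498.1, 29.9, 26.2]
ee_rot: [0.993, -0.12, 0.001, -0.0]
contact_force: [-2.2, 2.2, 5.4]
finger_gap: 9.1
grip_force: 30.0
```

```bash

python3 -m jog '[[[0,0,0],[0,0,0],0.6],[[0,0,0],[0,0,0],0.6],[[0,0,0],[0,0,0],0.6],[[0,0,0],[0,0,0],0.6],[[0,0,-0.02],[0,0,0],0.5],[[0,0,-0.04],[0,0,0],0.1],[[0,0,-0.045],[0,0,0],0.1],[[0,0,-0.02],[0,0,0],0.05],[[0,0,0],[0,0,-8.5],0.05]]'|head -2
python3 - <<'E'
from h import *
plan(408,300,150,95)
snap('wrist','w6',None,1.4)
E
```

```text
time: 15.5
ee_pos: [499.6, 29.6, 153.8]
pos [499.6  29.6 153.8] yaw -5.2 q6 1.57 t 15.5 gap 72.4
shift mm [-115.7 -261.     3.8] turnz -100.2
```

View pics/w6.png

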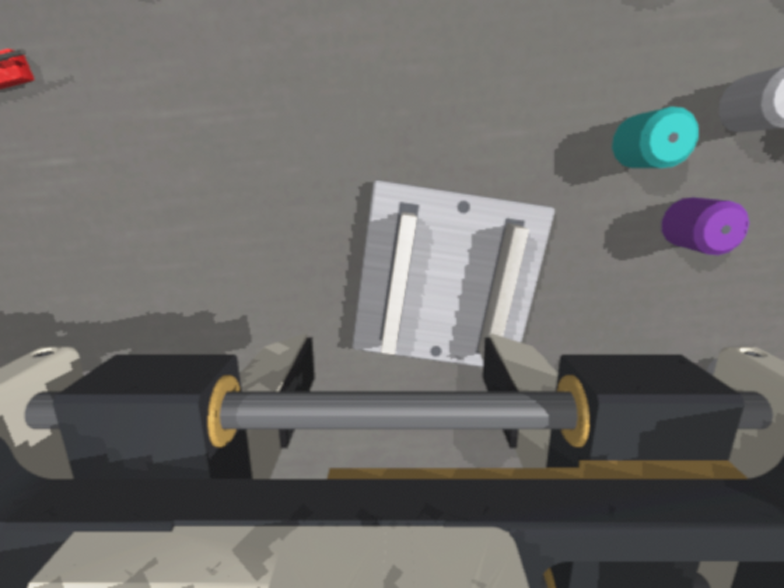

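Both bars are upright on the strips, left bar (409,214)–(391,353) and right bar's front edge at (518,227), with dots at (463,207) and (436,351). I check their position in the plate frame and travel to the insert.

```bash

python3 - <<'E'
from h import *
W=lambda uv,z:w('w6',np.array(uv)/1.4,z)
a,b=W((463.5,207),12),W((436,351),12); c=(a+b)/2; u=(a-b)/np.linalg.norm(a-b); v=np.array([-u[1],u[0]])
print('plate',c,np.degrees(np.arctan2(u[1],u[0])),np.linalg.norm(a-b))
for n,uv in [('L front',(409,215)),('L back',(390,353)),('R front',(518,226.5))]:
    q=W(uv,34)-c; print(n,q@u,q@v)
E
python3 -m jog '[[[-0.0165,-0.0373,0],[0,0,0],0.05],[[-0.0165,-0.0373,0],[0,0,0],0.05],[[-0.0165,-0.0373,0],[0,0,0],0.05],[[-0.0165,-0.0373,0],[0,0,0],0.05],[[-0.0165,-0.0373,0],[0,0,0],0.05],[[-0.0165,-0.0373,0],[0,0,0],0.05],[[-0.0165,-0.0373,0],[0,0,0],0.05]]'|head -2
python3 -m jog '[[[0,0,0],[0,0,-8.5],0.05],[[0,0,0],[0,0,-8.5],0.05],[[0,0,0],[0,0,-8.5],0.05],[[0,0,0],[0,0,-8.5],0.05],[[0,0,0],[0,0,-8.5],0.05],[[0,0,0],[0,0,-8.5],0.05],[[0,0,0],[0,0,-8.5],0.05],[[0,0,0],[0,0,-8.5],0.05],[[0,0,0],[0,0,-8.5],0.05],[[0,0,0],[0,0,-8.5],0.05],[[0,0,0],[0,0,-8.5],0.05],[[0,0,0],[0,0,-6.5],0.05]]' |head -2
python3 - <<'E'
from h import *
snap('wrist','w7',None,1.4)
c=px('w7',(408,300,18)); print(c*1.4)
r=rect('w7',c,18,140)
plan(r[0][0],r[0][1],13,r[2])
E
```

```text
plate [491.70737338  -7.15102023] -13.640572969685174 111.83001983970932
L front 47.15430362254482 37.98255285455108
L back -52.387940989910945 36.31991120151703
R front 50.26997009535498 -34.19622366379753
time: 16.25
ee_pos: [405.7, 301.7, 149.7]
time: 17.45
ee_pos: [406.4, 300.2, 149.6]
[399.82634051 279.81707685]
w7 355 [array([408.9, 303.5]), array([ 62. , 121.3]), np.float64(4.9)]
pos [406.3 300.2 149.6] yaw 95.2 q6 0.39 t 17.5 gap 87.0
shift mm [  3.1   2.8 136.6] turnz 90.3
```

View pics/w7.png

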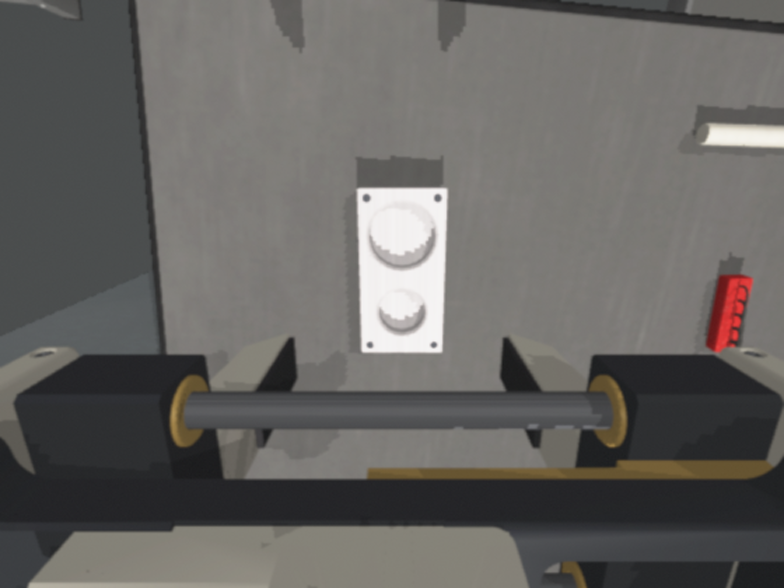

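```bash

python3 - <<'E'
from h import *
g=cv2.cvtColor(np.load('pics/w6.npz')['image'],cv2.COLOR_RGB2GRAY)
print(g[200,255:310]); print(g[200,335:385]); print(g[185,355:385])
c=g[140:260,240:400]; cv2.imwrite('pics/c6.png',cv2.resize(c,None,fx=5,fy=5,interpolation=cv2.INTER_NEAREST))
E
```

```text
[ 89  92 106 126 136 137 138 138 137 137 138 138 138 138 138 138 138 139
 138 138 136 125 100  93 139 201 228 233 233 234 235 236 236 236 227 198
 178 177 178 178 178 178 179 179 179 179 179 179 181 189 200 204 204 203
 203]
[140 140 141 141 140 141 141 141 141 141 141 141 141 141 139 129 106  93
  98 104 106 108 116 145 186 208 212 214 215 218 220 221 222 217 193 180
 178 178 177 177 180 188 199 202 202 202 201 190 160 121]
[ 91  93 101 104 106 111 125 164 201 211 214 215 216 217 220 222 220 207
 184 176 176 176 176 177 178 180 187 199 202 201]
```

View pics/c6.png

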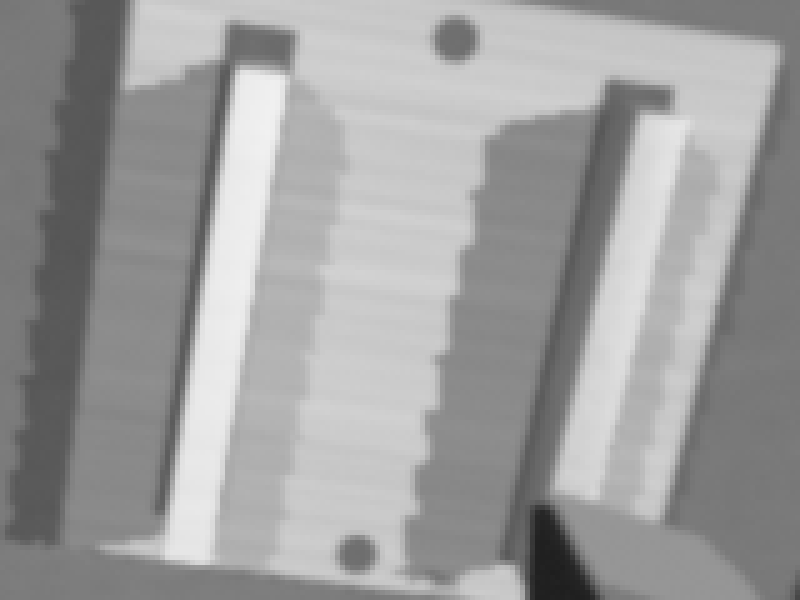

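```bash

python3 - <<'E'
from h import *
W=lambda uv,z:w('w6',np.array(uv)/5+[240-.5,140-.5],z)
a,b=W((456,38),12),W((357,553),12); c=(a+b)/2; u=(a-b)/np.linalg.norm(a-b); v=np.array([-u[1],u[0]])
print('plate',c,np.degrees(np.arctan2(u[1],u[0])),np.linalg.norm(a-b))
for n,uv,z in [('Lf',(232,65),34),('Lf',(291,68),34),('Lb',(163,562),34),('Lb',(213,566),34),('Rf',(641,112),34),('Rf',(692,118),34),('R near fingers',(552,490),34),('R',(602,497),34),('SL',(228,22),12),('SL',(296,30),12),('SR',(606,80),12),('SR',(674,87),12)]:
    q=W(uv,z)-c; print(n,np.round([q@u,q@v],1))
E
```

```text
plate [492.48244833  -6.72230691] -13.740441454923237 111.86031808150848
Lf [46.5 43.3]
Lf [47.6 32.5]
Lb [-53.8  42.1]
Lb [-53.2  32. ]
Rf [ 49.3 -32.6]
Rf [ 49.6 -42.2]
R near fingers [-26.8 -32.3]
R [-26.8 -42.5]
SL [52.3 44.8]
SL [52.8 31.4]
SR [ 52.3 -31. ]
SR [ 52.9 -44.6]
```

The left bar sits about 3 mm off-centre along its strip (x -53.5…47; it had tilted in the grip). I mend it by sliding it +3 mm before the insert goes on.

```bash

python3 -m jog '[[[0,0,0],[0,0,8.5],0.6],[[0,0,0],[0,0,-8.5],0.6]]' >/dev/null
python3 -c "
from h import *
plan(498.2,30.3,150,166.3)"
```

```text
pos [406.5 300.3 149.7] yaw 93.9 q6 0.42 t 17.7 gap 75.3
shift mm [-275.6   73.2   -0.3] turnz -72.4
```

```bash

python3 -m jog '[[[-0.0394,0.0105,0],[0,0,0],0.6],[[-0.0394,0.0105,0],[0,0,0],0.6],[[-0.0394,0.0105,0],[0,0,0],0.6],[[-0.0394,0.0105,0],[0,0,0],0.6],[[-0.0394,0.0105,0],[0,0,0],0.6],[[-0.0394,0.0105,0],[0,0,0],0.6],[[-0.0394,0.0105,0],[0,0,0],0.6]]' |head -2
python3 -m jog '[[[0,0,0],[0,0,-8.5],0.6],[[0,0,0],[0,0,-8.5],0.6],[[0,0,0],[0,0,-8.5],0.6],[[0,0,0],[0,0,-8.5],0.6],[[0,0,0],[0,0,-8.5],0.6],[[0,0,0],[0,0,-8.5],0.6],[[0,0,0],[0,0,-8.5],0.6],[[0,0,0],[0,0,-8.5],0.6],[[0,0,0],[0,0,-3.2],0.6],[[0,0,0],[0,0,0],0.6],[[0,0,0],[0,0,0],0.6]]' |head -2
python3 -c "
from h import *
plan(498.2,30.3,26,166.3)"
```

```text
time: 18.4
ee_pos: [502.6, 29.9, 149.9]
time: 19.5
ee_pos: [502.4, 31.6, 149.9]
pos [502.4  31.6 149.9] yaw 165.7 q6 -1.41 t 19.5 gap 36.3
shift mm [  3.7  -2.3 123.9] turnz -0.6
```

```bash

python3 -m jog '[[[0.0037,-0.0023,0.04],[0,0,-0.6],0.6],[[0,0,0.04],[0,0,0],0.6],[[0,0,0.03],[0,0,0],0.6],[[0,0,0.013],[0,0,0],0.6],[[0,0,0],[0,0,0],1],[[0,0,0],[0,0,0],1],[[0,0,0],[0,0,0],1],[[0,0,0],[0,0,0],1],[[0,0,0],[0,0,0],1]]' 
python3 -m jog '[[[-0.0016,0.0003,0],[0,0,0],1],[[-0.0016,0.0003,0],[0,0,0],1],[[0,0,0],[0,0,0],1],[[0,0,0],[0,0,0],1],[[0,0,0],[0,0,0],0.6],[[0,0,0],[0,0,0],0.6],[[0,0,0],[0,0,0],0.6],[[0,0,0],[0,0,0],0.6],[[0,0,-0.03],[0,0,0],0.5],[[0,0,-0.045],[0,0,0],0.3],[[0,0,-0.045],[0,0,0],0.05],[[0,0,0],[0,0,0],0.05]]'
python3 -c "
from h import *
plan(408.9,303.5,150,94.9)
snap('top','t2')
d=np.load('pics/t2.npz')['image'][210:310,240:350,::-1]; cv2.imwrite('pics/t2c.png',cv2.resize(d,None,fx=5,fy=5,interpolation=cv2.INTER_CUBIC))"
```

```text
time: 20.4
ee_pos: [499.1, 30.2, 28.3]
ee_rot: [0.118, 0.993, -0.0, 0.001]
contact_force: [-1.0, 0.6, 3.9]
finger_gap: 9.8
grip_force: 30.0
time: 21.6
ee_pos: [505.2, 29.9, 152.9]
ee_rot: [0.117, 0.993, 0.0, 0.006]
contact_force: [0.5, 0.1, -0.9]
finger_gap: 64.2
grip_force: 0.0
pos [505.2  29.9 152.9] yaw 166.5 q6 -1.43 t 21.6 gap 64.2
shift mm [157.4 243.6   2.9] turnz 71.6
```

```bash

python3 -m jog '[[[0.025,0.0401,0.0005],[0,0,0],0.05],[[0,0,0],[0,0,0],0.05]]' |head -2
python3 - <<'E'
from h import *
snap('wrist','w8')
print(px('w8',(548,-20,12)),px('w8',(437,6.6,12)))
g=cv2.cvtColor(np.load('pics/w8.npz')['image'],cv2.COLOR_RGB2GRAY)
a,b=px('w8',(492.4,-7,12)).astype(int); print(a-80,b-60)
c=g[max(b-60,0):b+60,max(a-80,0):a+80]; cv2.imwrite('pics/c8.png',cv2.resize(c,None,fx=5,fy=5,interpolation=cv2.INTER_NEAREST))
plan(408.9,303.5,150,94.9)
E
```

```text
time: 21.85
ee_pos: [484.2, 78.0, 145.4]
[209.58362741 273.99789373] [201.20600173 169.86890616]
125 164
pos [485.1  76.5 145.5] yaw 166.7 q6 -1.34 t 21.9 gap 85.8
shift mm [126.5 203.3  -4.5] turnz 71.8
```

View pics/c8.png

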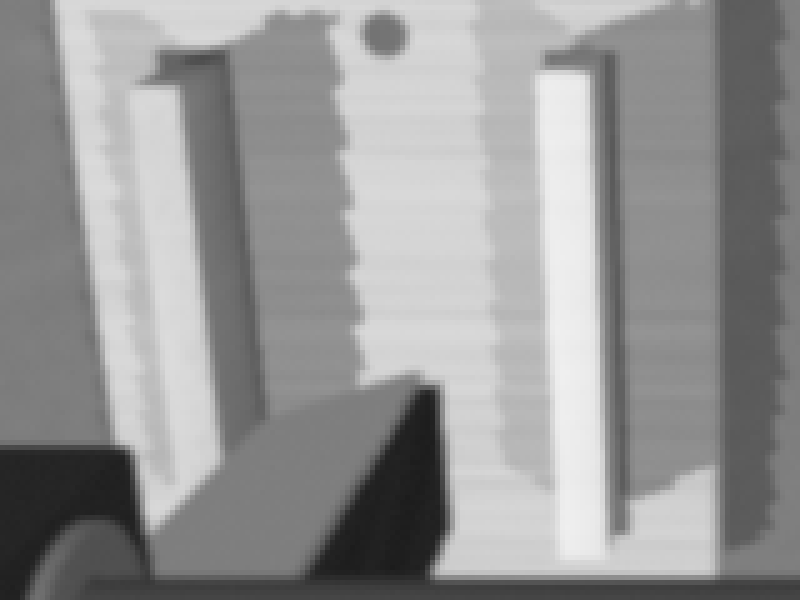

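```bash

python3 - <<'E'
from h import *
W=lambda uv,z:w('w8',np.array(uv)/5+[125-.5,164-.5],z)
t=np.radians(-13.7);u=np.array([np.cos(t),np.sin(t)]);v=np.array([-u[1],u[0]]); c=W((386,36),12)+56*u; print(c)
for n,uv,z in [('A',(537,69),34),('A',(590,70),34),('A+',(558,558),34),('A+',(606,558),34),('B',(130,87),34),('B',(181,84),34),('S',(545,50),12),('S',(614,53),12),('SB',(229,52),12)]:
    q=W(uv,z)-c; print(n,np.round([q@u,q@v],1))
E
```

```text
[492.29843429  -6.4476232 ]
A [-54.   33.2]
A [-53.9  42.8]
A+ [45.7 32.8]
A+ [45.7 42.5]
B [-50.3 -41.1]
B [-50.9 -31.7]
S [-53.4  30.9]
S [-52.9  44.4]
SB [-52.7 -31. ]
```

Bar A still reads about -3.7 mm (bar B is at -0.6), so the slide didn't take. I retry slowly, reading the pose between steps.

```bash

python3 -m jog '[[[-0.024,-0.0405,0],[0,0,0.4],0.6],[[0,0,0],[0,0,0],0.6],[[0,0,0],[0,0,0],0.6]]' |head -2
python3 -c "
from h import *
plan(499,31,25,166.3)"
```

```text
time: 22.2
ee_pos: [500.5, 28.7, 145.7]
pos [500.5  28.7 145.7] yaw 166.0 q6 -1.42 t 22.2 gap 67.9
shift mm [  2.    1.8 120.7] turnz -0.3
```

```bash

python3 -m jog '[[[0.002,0.0018,0.04],[0,0,-0.3],0.6],[[0,0,0.04],[0,0,0],0.6],[[0,0,0.03],[0,0,0],0.6],[[0,0,0.01],[0,0,0],0.6],[[0,0,0],[0,0,0],0.6],[[0,0,0],[0,0,0],0.6]]' | head -2
python3 -m jog '[[[0,0,0],[0,0,0],1],[[0,0,0],[0,0,0],1],[[0,0,0],[0,0,0],1],[[0,0,0],[0,0,0],1],[[0,0,0],[0,0,0],1]]' 
python3 -m jog '[[[-0.001,0,0],[0,0,0],1],[[-0.001,0,0],[0,0,0],1],[[-0.0008,0,0],[0,0,0],1],[[-0.0008,0,0],[0,0,0],1],[[0,0,0],[0,0,0],1]]' 
python3 -m jog '[[[0,0,0],[0,0,0],0.75],[[0,0,0],[0,0,0],0.6],[[0,0,0],[0,0,0],0.6],[[0,0,0],[0,0,0],0.6]]' |grep -v rot
```

```text
time: 22.8
ee_pos: [499.8, 32.3, 27.7]
time: 23.3
ee_pos: [499.4, 32.0, 27.3]
ee_rot: [0.118, 0.993, -0.0, 0.0]
contact_force: [-0.4, -0.7, 4.4]
finger_gap: 9.4
grip_force: 30.0
time: 23.8
ee_pos: [499.5, 32.0, 27.3]
ee_rot: [0.118, 0.993, 0.0, -0.003]
contact_force: [-11.6, 2.8, 17.3]
finger_gap: 9.9
grip_force: 30.0
time: 24.2
ee_pos: [502.7, 31.2, 26.6]
contact_force: [0.5, -0.1, -0.3]
finger_gap: 35.2
grip_force: 0.0
```

The bar is pressed to the plate and doesn't slide. I regrip, lift 3 mm, shift, lower, and release only at low force.

```bash

python3 -m jog '[[[0.0036,0,-0.0005],[0,0,0],0.6],[[0,0,0],[0,0,0],1],[[0,0,0],[0,0,0],1],[[0,0,0],[0,0,0],1],[[0,0,0],[0,0,0],1],[[0,0,-0.004],[0,0,0],1],[[0,0,0],[0,0,0],1],[[0,0,0],[0,0,0],1]]' 
python3 -m jog '[[[-0.002,0,0],[0,0,0],1],[[-0.0016,0,0],[0,0,0],1],[[0,0,0],[0,0,0],1],[[0,0,0],[0,0,0],1]]'
```

```text
time: 25.0
ee_pos: [499.2, 32.1, 31.4]
ee_rot: [0.118, 0.993, -0.0, 0.0]
contact_force: [0.2, 0.2, -1.0]
finger_gap: 9.4
grip_force: 30.0
time: 25.4
ee_pos: [502.6, 31.3, 31.2]
ee_rot: [0.118, 0.993, -0.0, -0.0]
contact_force: [0.2, -1.0, -1.5]
finger_gap: 9.4
grip_force: 30.0
```

Now lowering.

```bash

python3 -m jog '[[[0,0,0.002],[0,0,0],1],[[0,0,0.001],[0,0,0],1],[[0,0,0.0005],[0,0,0],1],[[0,0,0],[0,0,0],1]]'|grep -v rot
python3 -m jog '[[[0,0,0],[0,0,0],0.8],[[0,0,0],[0,0,0],0.6],[[0,0,0],[0,0,0],0.6],[[0,0,0],[0,0,0],0.6],[[0,0,-0.02],[0,0,0],0.6],[[0,0,-0.03],[0,0,0],0.3],[[0,0,-0.035],[0,0,0],0.05],[[0,0,-0.035],[0,0,0],0.05],[[0.025,0.0401,0],[0,0,0],0.05],[[0,0,0],[0,0,0],0.05],[[0,0,0],[0,0,0],0.05]]'
python3 - <<'E'
from h import *
snap('wrist','w9')
a,b=px('w9',(492.4,-7,12)).astype(int); print(a-80,b-60)
g=cv2.cvtColor(np.load('pics/w9.npz')['image'],cv2.COLOR_RGB2GRAY)
# bar A: sample brightness along its predicted top line
t=np.radians(-13.7);u=np.array([np.cos(t),np.sin(t)]);v=np.array([-u[1],u[0]])
c=np.array([492.3,-6.5])
for y in (36,38,40):
    for rng in (np.arange(-58,-44,1.),np.arange(42,56,1.)):
        print(y,rng[0],[int(g[tuple(np.round(px('w9',(*(c+x*u+y*v),34))).astype(int)[::-1])]) for x in rng])
for x in (-40,0,30): print(x,[int(g[tuple(np.round(px('w9',(*(c+x*u+y*v),34))).astype(int)[::-1])]) for y in range(28,48)])
plan(408.9,303.5,150,94.9)
E
```

```text
time: 25.8
ee_pos: [502.5, 31.3, 27.7]
contact_force: [0.2, 0.1, -1.6]
finger_gap: 9.5
grip_force: 30.0
time: 26.9
ee_pos: [487.4, 76.8, 147.9]
ee_rot: [0.117, 0.993, -0.0, 0.0]
contact_force: [-0.7, -0.3, 0.9]
finger_gap: 80.0
grip_force: 0.0
126 160
36 -58.0 [185, 162, 102, 100, 100, 102, 107, 133, 189, 225, 232, 233, 232, 231]
36 42.0 [237, 237, 237, 236, 235, 235, 234, 228, 201, 155, 129, 124, 119, 119]
38 -58.0 [185, 160, 103, 102, 107, 112, 119, 142, 197, 230, 237, 237, 237, 236]
38 42.0 [238, 238, 238, 238, 237, 237, 237, 233, 206, 155, 130, 125, 119, 119]
40 -58.0 [201, 163, 103, 104, 112, 117, 123, 143, 195, 229, 236, 236, 236, 235]
40 42.0 [236, 236, 236, 236, 235, 235, 235, 231, 204, 156, 131, 127, 121, 121]
-40 [185, 185, 185, 184, 185, 182, 179, 200, 231, 237, 236, 236, 236, 235, 235, 233, 220, 172, 136, 127]
0 [187, 186, 187, 187, 187, 184, 183, 207, 235, 239, 238, 238, 237, 236, 236, 234, 228, 151, 128, 132]
30 [186, 183, 180, 179, 179, 178, 174, 181, 214, 233, 237, 236, 235, 234, 233, 232, 200, 149, 127, 129]
pos [487.6  76.1 147.6] yaw 166.5 q6 -1.33 t 26.95 gap 83.9
shift mm [129.7 202.6  -2.4] turnz 71.6
```

Bar A is now centred lengthwise (-50.5…50.7), about 1 mm off laterally and within the strip. On to the insert.

```bash

python3 -m jog '[[[0.0216,0.0338,0],[0,0,0],0.05],[[0.0216,0.0338,0],[0,0,0],0.05],[[0.0216,0.0338,0],[0,0,0],0.05],[[0.0216,0.0338,0],[0,0,0],0.05],[[0.0216,0.0338,0],[0,0,0],0.05],[[0.0216,0.0338,0],[0,0,0],0.05]]' |head -2
python3 -m jog '[[[0,0,0],[0,0,8.5],0.05],[[0,0,0],[0,0,8.5],0.05],[[0,0,0],[0,0,8.5],0.05],[[0,0,0],[0,0,8.5],0.05],[[0,0,0],[0,0,8.5],0.05],[[0,0,0],[0,0,8.5],0.05],[[0,0,0],[0,0,8.5],0.05],[[0,0,0],[0,0,8.5],0.05],[[0,0,0],[0,0,3.6],0.05],[[0,0,0],[0,0,0],0.05],[[0,0,0],[0,0,0],0.05]]' |head -2
python3 - <<'E'
from h import *
snap('wrist','w10')
r=rect('w10',px('w10',(408,300,18)),18,140)
plan(r[0][0],r[0][1],12,r[2]+90)
E
```

```text
time: 27.55
ee_pos: [409.4, 304.3, 147.2]
time: 28.65
ee_pos: [409.8, 303.2, 147.3]
w10 356 [array([409. , 303.7]), array([ 62.2, 121.1]), np.float64(4.9)]
pos [409.7 303.3 147.4] yaw 94.9 q6 0.4 t 28.7 gap 87.1
shift mm [  0.4  -0.7 135.4] turnz 0.0
```

```bash

python3 -m jog '[[[0.0004,-0.0007,0.04],[0,0,0],0.05],[[0,0,0.04],[0,0,0],0.05],[[0,0,0.035],[0,0,0],0.05],[[0,0,0.018],[0,0,0],0.05],[[0,0,0.003],[0,0,0],0.05],[[0,0,0],[0,0,0],0.05],[[0,0,0],[0,0,0],0.05]]' |head -2
python3 -m jog '[[[0,0,0],[0,0,0],1],[[0,0,0],[0,0,0],1],[[0,0,0],[0,0,0],1],[[0,0,0],[0,0,0],1],[[0,0,0],[0,0,0],1]]' 
python3 -m jog '[[[0,0,-0.005],[0,0,0],1],[[0,0,-0.02],[0,0,0],1],[[0,0,-0.04],[0,0,0],1],[[0,0,-0.04],[0,0,0],1],[[0,0,0],[0,0,8.5],1],[[0,0,0],[0,0,8.5],1],[[0,0,0],[0,0,1.6],1],[[0,0,0],[0,0,0],1]]' 
python3 -c "
from h import *
plan(492.4,-6.9,110,76.3)"
```

```text
time: 29.4
ee_pos: [409.5, 304.5, 12.9]
time: 29.9
ee_pos: [408.8, 304.2, 12.1]
ee_rot: [0.677, 0.736, 0.0, 0.0]
contact_force: [-1.5, -0.5, 4.0]
finger_gap: 59.6
grip_force: 30.0
time: 30.7
ee_pos: [408.4, 303.9, 116.5]
ee_rot: [0.786, 0.618, -0.0, -0.0]
contact_force: [-0.0, 0.6, -2.7]
finger_gap: 59.6
grip_force: 30.0
pos [408.4 303.9 116.5] yaw 76.4 q6 0.73 t 30.7 gap 59.6
shift mm [-282.2  155.     6.5] turnz 0.1
```

```bash

python3 -m jog '[[[-0.0353,0.0194,0],[0,0,0],1],[[-0.0353,0.0194,0],[0,0,0],1],[[-0.0353,0.0194,0],[0,0,0],1],[[-0.0353,0.0194,0],[0,0,0],1],[[-0.0353,0.0194,0],[0,0,0],1],[[-0.0353,0.0194,0],[0,0,0],1],[[-0.0353,0.0194,0],[0,0,0],1],[[-0.0353,0.0194,0],[0,0,0],1],[[0,0,0.03],[0,0,0],1],[[0,0,0.015],[0,0,0],1],[[0,0,0],[0,0,0],1],[[0,0,0],[0,0,0],1]]' 
python3 - <<'E'
from h import *
plan(492.4,-6.9,46.5,76.3)
snap('wrist','w11',None,1.4)
E
```

```text
time: 31.9
ee_pos: [492.1, -7.1, 71.7]
ee_rot: [0.786, 0.618, -0.0, -0.0]
contact_force: [0.1, 0.2, -1.8]
finger_gap: 59.6
grip_force: 30.0
pos [492.1  -7.1  71.7] yaw 76.3 q6 0.07 t 31.9 gap 59.6
shift mm [ 0.3  0.3 25.2] turnz 0.0
```

View pics/w11.png

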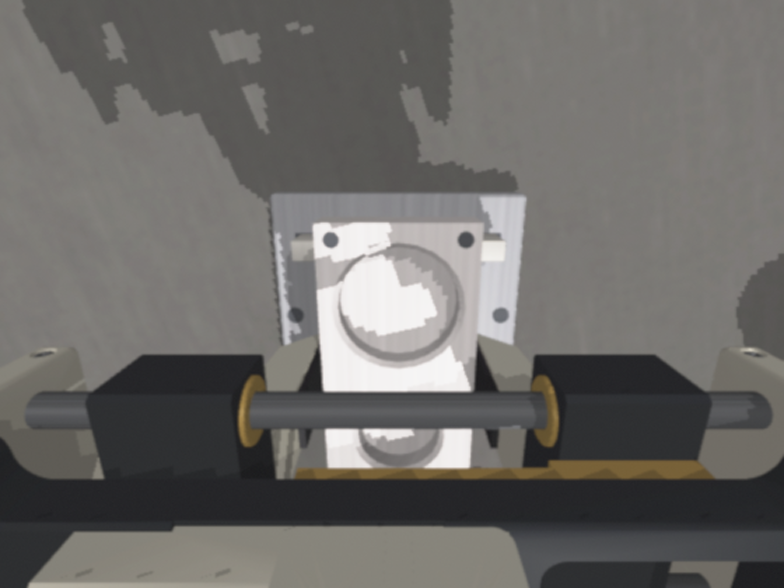

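The insert is held straight over the plate, with front corners at (313,222) and (485,222), dots at (295,315) and (501,315), and plate corners at (272,195) and (526,196).

```bash

python3 - <<'E'
from h import *
a=np.radians(76.3); X=np.array([np.cos(a),np.sin(a)]); Y=np.array([X[1],-X[0]]); p=np.array([492.1,-7.1])
for n,uv,z in [('ins L',(313,222),77.7),('ins R',(485,222),77.7),('dotL',(295,315),12),('dotR',(501,315),12),('plate L',(272,195),12),('plate R',(526,195),12),('barA L',(291,240),34),('barA R',(505,240),34),('barA front',(300,235),34)]:
    q=w('w11',np.array(uv)/1.4,z)-p; print(n,np.round([q@X,q@Y],1))
E
```

```text
ins L [ 59.8 -29.6]
ins R [59.9 30.6]
dotL [  0.2 -56.1]
dotR [ 0.3 56.4]
plate L [ 64.3 -62.9]
plate R [64.3 64.2]
barA L [ 45.6 -49.3]
barA R [45.6 49.6]
barA front [ 47.9 -45. ]
```

Insert and plate agree within 0.5 mm, so I lower.

```bash

python3 -m jog '[[[0,0,0.015],[0,0,0],1],[[0,0,0.008],[0,0,0],1],[[0,0,0.0015],[0,0,0],1],[[0,0,0.0005],[0,0,0],1],[[0,0,0],[0,0,0],1],[[0,0,0],[0,0,0],1]]'
```

```text
time: 32.55
ee_pos: [492.4, -7.2, 47.3]
ee_rot: [0.787, 0.617, 0.0, 0.0]
contact_force: [0.2, 0.3, -2.4]
finger_gap: 59.9
grip_force: 30.0
```

```bash

python3 -m jog '[[[0,0,0.0006],[0,0,0],1],[[0,0,0.0004],[0,0,0],1],[[0,0,0],[0,0,0],1],[[0,0,0],[0,0,0],1]]'|grep -v rot
```

```text
time: 32.95
ee_pos: [492.2, -7.2, 46.1]
contact_force: [-0.3, 0.2, 2.2]
finger_gap: 59.5
grip_force: 30.0
```

```bash

python3 -m jog '[[[0,0,0],[0,0,0],0.3],[[0,0,0],[0,0,0],0.1],[[0,0,0],[0,0,0],0.1],[[0,0,0],[0,0,0],0.1],[[0,0,-0.02],[0,0,0],0.1],[[0,0,-0.04],[0,0,0],0.1],[[0,0,-0.045],[0,0,0],0.35],[[-0.0359,0.0302,0],[0,0,0],0.35],[[-0.0359,0.0302,0],[0,0,0],0.35],[[-0.0359,0.0302,0],[0,0,0],0.35],[[-0.0359,0.0302,0],[0,0,0],0.35],[[-0.0359,0.0302,0],[0,0,0],0.35]]'|head -2
python3 -m jog '[[[0,0,0],[0,0,-8.5],0.35],[[0,0,0],[0,0,-8.5],0.35],[[0,0,0],[0,0,-8.5],0.35],[[0,0,0],[0,0,-8.5],0.35],[[0,0,0],[0,0,-8.5],0.35],[[0,0,0],[0,0,-8.5],0.35],[[0,0,0],[0,0,-7.7],0.35],[[0,0,0],[0,0,0],0.35],[[0,0,0],[0,0,0],0.35]]'|head -2
python3 - <<'E'
from h import *
plan(596,-217.5,26,135)
snap('wrist','w12',None,1.4); snap('top','t3')
print(px('w12',(596,-217.5,40))*1.4)
E
```

```text
time: 34.15
ee_pos: [596.5, -219.2, 150.8]
time: 35.05
ee_pos: [595.9, -217.5, 150.6]
pos [ 595.9 -217.5  150.6] yaw 134.7 q6 -1.25 t 35.05 gap 59.6
shift mm [-1.000e-01  1.000e-01  1.246e+02] turnz -0.3
[397.05962832 287.68105445]
```

View pics/w12.png

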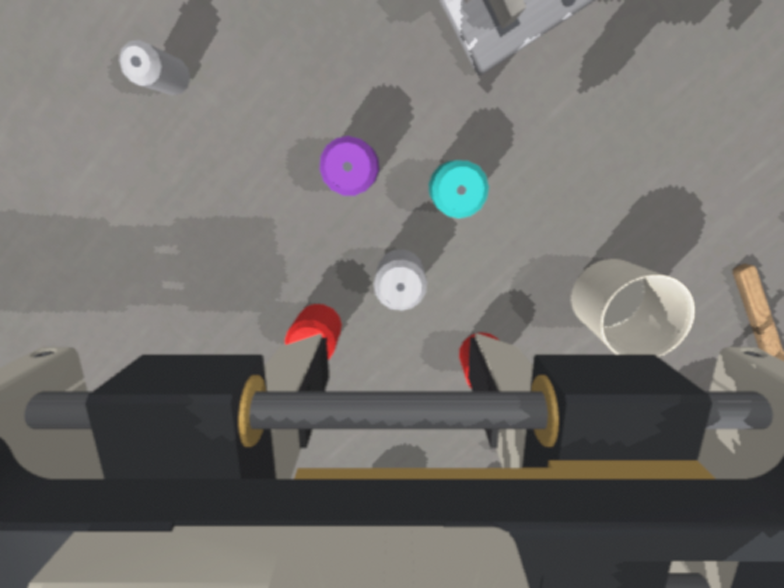

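Core top is at (400.5,286) in grey, with reds at (313,330) and (480,350), and turquoise and purple above. I turn +7° for more finger room and descend.

```bash

python3 - <<'E'
from h import *
c=w('w12',np.array((400.5,286))/1.4,40); print(c); plan(*c,21.5,128)
E
```

```text
[ 596.80412193 -215.06404162]
pos [ 595.9 -217.5  150.7] yaw 134.7 q6 -1.25 t 35.15 gap 59.7
shift mm [  1.1   2.3 129.2] turnz 6.7
```

```bash

python3 -m jog '[[[0.0011,0.0023,0.03],[0,0,6.7],0.42],[[0,0,0.035],[0,0,0],0.42],[[0,0,0.03],[0,0,0],0.42],[[0,0,0.02],[0,0,0],0.42],[[0,0,0.01],[0,0,0],0.42],[[0,0,0.0042],[0,0,0],0.42],[[0,0,0],[0,0,0],0.42],[[0,0,0],[0,0,0],0.42]]' |grep -v rot
python3 -m jog '[[[0,0,0],[0,0,0],0.7],[[0,0,0],[0,0,0],1],[[0,0,0],[0,0,0],1],[[0,0,0],[0,0,0],1],[[0,0,0],[0,0,0],1]]' 
python3 -m jog '[[[0,0,-0.005],[0,0,0],1],[[0,0,-0.02],[0,0,0],1],[[0,0,-0.04],[0,0,0],1],[[0,0,-0.04],[0,0,0],1],[[0,0,0],[0,0,8.5],1],[[0,0,0],[0,0,8.5],1],[[0,0,0],[0,0,8.5],1],[[0,0,0],[0,0,8.5],1],[[0,0,0],[0,0,8.5],1],[[0,0,0],[0,0,8.5],1],[[0,0,0],[0,0,0.7],1],[[0,0,0],[0,0,0],1]]' 
python3 - <<'E'
from h import *
g=cv2.cvtColor(np.load('pics/t3.npz')['image'],cv2.COLOR_RGB2GRAY)[205:305,235:345]
cv2.imwrite('pics/t3c.png',cv2.resize(g,None,fx=5,fy=5,interpolation=cv2.INTER_CUBIC))
plan(492.4+28*.2368,-6.9+28*.9715,131,76.3)
E
```

```text
time: 35.95
ee_pos: [597.5, -215.5, 22.9]
contact_force: [0.3, -0.6, -0.1]
finger_gap: 53.5
grip_force: 0.0
time: 36.45
ee_pos: [597.0, -215.3, 22.3]
ee_rot: [0.437, 0.9, -0.0, 0.0]
contact_force: [-1.3, 1.0, 4.3]
finger_gap: 35.3
grip_force: 30.0
time: 37.65
ee_pos: [596.6, -214.9, 126.3]
ee_rot: [0.784, 0.62, -0.0, -0.0]
contact_force: [0.5, 0.0, -0.8]
finger_gap: 35.4
grip_force: 30.0
pos [ 596.6 -214.9  126.3] yaw 76.7 q6 -0.23 t 37.65 gap 35.4
shift mm [ 206.5 -149.1   -4.7] turnz 0.4
```

View pics/t3c.png

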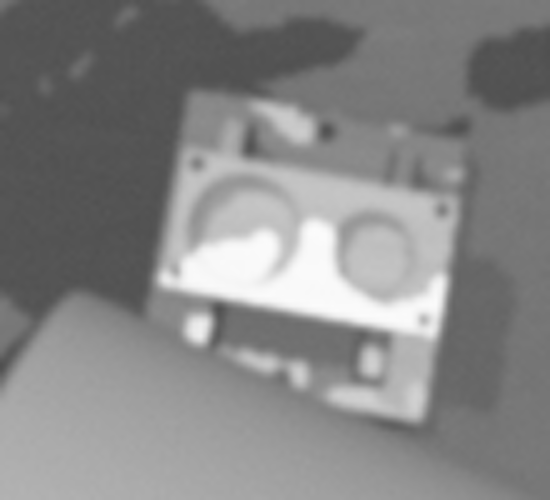

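The insert lies squarely across both bars, wide pocket on the left at crop (243,230). Taking the thick core over it.

```bash

python3 -m jog '[[[0.0295,-0.0213,0],[0,0,0.4],1],[[0.0295,-0.0213,0],[0,0,0],1],[[0.0295,-0.0213,0],[0,0,0],1],[[0.0295,-0.0213,0],[0,0,0],1],[[0.0295,-0.0213,0],[0,0,0],1],[[0.0295,-0.0213,0],[0,0,0],1],[[0.0295,-0.0213,0],[0,0,0],1],[[0,0,0],[0,0,0],1],[[0,0,0],[0,0,0],1]]' |head -2
python3 - <<'E'
from h import *
snap('wrist','w13')
g=cv2.cvtColor(np.load('pics/w13.npz')['image'],cv2.COLOR_RGB2GRAY)
# insert far edge and side edges, sampled in the plate frame at z=52
a=np.radians(76.3);X=np.array([np.cos(a),np.sin(a)]);Y=np.array([X[1],-X[0]]);c=np.array([492.4,-6.9])
S=lambda x,y:int(g[tuple(np.round(px('w13',(*(c+x*X+y*Y),52))).astype(int)[::-1])])
for y in (-20,0,20): print('far edge x54..66',y,[S(x,y) for x in range(54,67)])
print('sides',[S(55,y) for y in range(-36,-24)],[S(55,y) for y in range(24,37)])
plan(*(c+28*X),64,76.3)
E
```

```text
time: 38.55
ee_pos: [501.6, 21.5, 126.9]
far edge x54..66 -20 [243, 244, 244, 244, 244, 241, 163, 145, 144, 145, 148, 148, 148]
far edge x54..66 0 [245, 245, 245, 245, 244, 242, 166, 145, 146, 146, 147, 147, 147]
far edge x54..66 20 [245, 245, 245, 245, 245, 244, 168, 147, 146, 146, 145, 145, 145]
sides [139, 140, 139, 137, 138, 152, 203, 238, 243, 239, 220, 173] [142, 124, 152, 216, 245, 244, 235, 169, 123, 122, 122, 121, 123]
pos [502.   20.8 126.9] yaw 76.2 q6 0.13 t 38.6 gap 35.1
shift mm [-1.1 -2.7 62.9] turnz -0.1
```

The insert pose is confirmed (far edge 60, sides -30/+31). Lowering the core.

```bash

python3 -m jog '[[[-0.0011,-0.0027,0.02],[0,0,0],1],[[0,0,0.02],[0,0,0],1],[[0,0,0.012],[0,0,0],1],[[0,0,0.006],[0,0,0],1],[[0,0,0.002],[0,0,0],1],[[0,0,0.001],[0,0,0],1],[[0,0,0],[0,0,0],1],[[0,0,0],[0,0,0],1]]'
```

```text
time: 39.4
ee_pos: [498.9, 20.6, 66.1]
ee_rot: [0.787, 0.616, 0.0, 0.0]
contact_force: [0.4, 0.1, -1.1]
finger_gap: 35.1
grip_force: 30.0
```

```bash

python3 -m jog '[[[0,0,0.001],[0,0,0],1],[[0,0,0.0007],[0,0,0],1],[[0,0,0.0003],[0,0,0],1],[[0,0,0],[0,0,0],1],[[0,0,0],[0,0,0],1]]'
```

```text
time: 39.9
ee_pos: [498.7, 20.7, 64.2]
ee_rot: [0.787, 0.616, 0.0, 0.0]
contact_force: [-1.3, 0.3, 6.2]
finger_gap: 35.2
grip_force: 30.0
```

```bash

python3 -m jog '[[[0,0,0],[0,0,0],0.6],[[0,0,0],[0,0,0],0.4],[[0,0,0],[0,0,0],0.4],[[0,0,-0.01],[0,0,0],0.4],[[0,0,-0.04],[0,0,0],0.4],[[0,0,-0.045],[0,0,0],0.4]]'|head -2
python3 -m jog '[[[-0.0441,-0.0068,0],[0,0,0],0.45],[[-0.0441,-0.0068,0],[0,0,0],0.45],[[-0.0441,-0.0068,0],[0,0,0],0.45],[[-0.0441,-0.0068,0],[0,0,0],0.45],[[-0.0441,-0.0068,0],[0,0,0],0.45],[[-0.0441,-0.0068,0],[0,0,0],0.45],[[0,0,0],[0,0,0],0.45],[[0,0,0],[0,0,0],0.45]]'|head -2
python3 - <<'E'
from h import *
snap('wrist','w14'); snap('top','t4')
c=px('w14',(396.6,-227,40)); print(c)
u,v=c.astype(int); g=cv2.cvtColor(np.load('pics/w14.npz')['image'],cv2.COLOR_RGB2GRAY)
m=(g>190).astype(np.uint8); n,l,st,ce=cv2.connectedComponentsWithStats(m)
for i in range(1,n):
    if st[i][4]>30 and np.hypot(*(ce[i]-c))<60: print(st[i],ce[i],w('w14',ce[i],40))
for r in range(v-20,v+22,3): print(g[r,u-22:u+24:2])
plan(396.6,-227,21.5)
E
```

```text
time: 40.5
ee_pos: [497.5, 20.7, 159.2]
time: 41.3
ee_pos: [395.0, -227.1, 159.0]
[285.51437906 202.83749005]
[276 195  20  18 249] [285.42971888 203.5060241 ] [ 396.35970327 -227.62838439]
[144 139 108 101 102 100 100 101 103 106 108 110 105 101 114 137 139 141
 143 144 145 145 146]
[142 140 130 104 102 102 103 108 115 117 117 116 116 115 118 135 140 141
 140 141 143 144 145]
[141 141 142 140 114 101 106 113 116 117 117 117 117 115 114 118 136 140
 141 142 143 144 143]
[141 142 143 142 136 102 110 126 148 152 154 159 152 142 127 114 128 139
 141 141 142 142 142]
[141 142 142 139 127 114 144 154 158 167 172 174 170 174 176 160 129 139
 140 142 142 143 142]
[140 139 138 129 125 135 155 173 214 223 223 221 219 215 193 188 172 142
 140 142 142 142 144]
[142 140 128 126 132 153 163 215 225 216 164 171 215 220 217 203 191 146
 140 143 140 138 142]
[140 131 125 126 131 165 174 218 221 183 127 129 187 223 221 210 201 150
 139 139 140 139 141]
[127 127 126 126 128 156 178 206 219 220 214 215 223 223 221 215 175 141
 139 140 142 141 142]
[124 126 125 125 127 128 156 188 205 215 220 222 222 221 216 179 142 142
 140 140 142 141 140]
[126 127 126 125 126 128 128 132 151 186 202 201 198 174 144 139 140 141
 140 139 141 142 141]
[125 125 126 126 126 126 127 127 128 132 140 140 141 138 139 139 139 141
 141 140 141 141 139]
[127 126 128 127 126 125 126 125 134 143 142 141 142 142 142 142 141 141
 142 141 139 142 140]
[130 127 127 127 126 126 128 134 142 144 143 142 143 141 140 141 141 140
 140 139 139 140 142]
pos [ 395.6 -225.6  158.8] yaw 76.1 q6 -0.45 t 41.4 gap 50.3
shift mm [ -1.1   1.3 137.3] turnz 0.0
```

Core top found (dot at about (284,201)), consistent with the target. Grasping.

```bash

python3 -m jog '[[[-0.0008,0.0018,0.04],[0,0,0],0.45],[[0,0,0.04],[0,0,0],0.45],[[0,0,0.035],[0,0,0],0.45],[[0,0,0.015],[0,0,0],0.45],[[0,0,0.0068],[0,0,0],0.45],[[0,0,0],[0,0,0],0.45],[[0,0,0],[0,0,0],0.45]]' |grep -v rot
python3 -m jog '[[[0,0,0],[0,0,0],0.7],[[0,0,0],[0,0,0],1],[[0,0,0],[0,0,0],1],[[0,0,0],[0,0,0],1],[[0,0,0],[0,0,0],1],[[0,0,0],[0,0,0],1]]' 
python3 -m jog '[[[0,0,-0.005],[0,0,0],1],[[0,0,-0.025],[0,0,0],1],[[0,0,-0.04],[0,0,0],1],[[0,0,-0.05],[0,0,0],1],[[0,0,-0.02],[0,0,0],1],[[0,0,0],[0,0,0],1]]' 
python3 - <<'E'
from h import *
plan(492.4-28*.2368,-6.9-28*.9715,160,76.3)
E
```

```text
time: 42.1
ee_pos: [397.8, -227.5, 22.6]
contact_force: [-0.3, 0.6, 0.3]
finger_gap: 50.5
grip_force: 0.0
time: 42.7
ee_pos: [396.9, -227.7, 22.1]
ee_rot: [0.787, 0.616, -0.0, 0.0]
contact_force: [-1.2, 0.0, 5.5]
finger_gap: 23.1
grip_force: 30.0
time: 43.3
ee_pos: [398.4, -228.8, 164.9]
ee_rot: [0.787, 0.616, 0.001, 0.004]
contact_force: [1.0, -0.6, -1.4]
finger_gap: 23.4
grip_force: 30.0
pos [ 398.4 -228.8  164.9] yaw 76.1 q6 -0.45 t 43.3 gap 23.4
shift mm [210.   38.1   4.9] turnz -0.2
```

```bash

python3 -m jog '[[[0.042,0.0076,0],[0,0,-0.2],1],[[0.042,0.0076,0],[0,0,0],1],[[0.042,0.0076,0.01],[0,0,0],1],[[0.042,0.0076,0.01],[0,0,0],1],[[0.042,0.0076,0.01],[0,0,0],1],[[0,0,0],[0,0,0],1],[[0,0,0],[0,0,0],1],[[0,0,0],[0,0,0],1]]' |head -2
python3 - <<'E'
from h import *
plan(492.4-28*.2368,-6.9-28*.9715,64,76.3)
E
```

```text
time: 44.1
ee_pos: [483.1, -33.2, 131.1]
pos [483.1 -33.2 131.1] yaw 76.3 q6 0.01 t 44.1 gap 22.8
shift mm [-0.3  2.9 67.1] turnz -0.0
```

```bash

python3 -m jog '[[[-0.0003,0.0028,0.02],[0,0,0],1],[[0,0,0.02],[0,0,0],1],[[0,0,0.014],[0,0,0],1],[[0,0,0.007],[0,0,0],1],[[0,0,0.003],[0,0,0],1],[[0,0,0.001],[0,0,0],1],[[0,0,0],[0,0,0],1],[[0,0,0],[0,0,0],1]]'|grep -v rot
python3 -m jog '[[[0,0,0.0008],[0,0,0],1],[[0,0,0.0004],[0,0,0],1],[[0,0,0],[0,0,0],1]]'
```

```text
time: 44.9
ee_pos: [486.7, -33.8, 67.4]
contact_force: [0.2, 0.2, -0.4]
finger_gap: 23.3
grip_force: 30.0
time: 45.2
ee_pos: [486.4, -33.6, 65.7]
ee_rot: [0.786, 0.618, 0.0, 0.0]
contact_force: [0.0, 0.9, -1.3]
finger_gap: 23.1
grip_force: 30.0
```

```bash

python3 -m jog '[[[0,-0.0003,0.0008],[0,0,0],1],[[0,0,0.0006],[0,0,0],1],[[0,0,0.0004],[0,0,0],1],[[0,0,0],[0,0,0],1],[[0,0,0],[0,0,0],1]]'|grep -v rot
```

```text
time: 45.7
ee_pos: [486.0, -33.5, 64.1]
contact_force: [-1.7, 0.9, 5.0]
finger_gap: 23.5
grip_force: 30.0
```

Seated. I release, retreat to the side, and check numerically with a top image.

```bash

python3 -m jog '[[[0,0,0],[0,0,0],0.75],[[0,0,0],[0,0,0],0.5],[[0,0,0],[0,0,0],0.5],[[0,0,-0.01],[0,0,0],0.5],[[0,0,-0.04],[0,0,0],0.4],[[0,0,-0.045],[0,0,0],0.4],[[-0.045,-0.01,-0.02],[0,0,0],0.4],[[-0.045,-0.01,-0.02],[0,0,0],0.4],[[-0.045,-0.01,0],[0,0,0],0.4],[[-0.045,-0.01,0],[0,0,0],0.4],[[-0.045,-0.01,0],[0,0,0],0.4],[[0,0,0],[0,0,0],0.4]]'
python3 - <<'E'
from h import *
snap('wrist','w15'); snap('top','t5')
a=np.radians(76.3);X=np.array([np.cos(a),np.sin(a)]);Y=np.array([X[1],-X[0]]);c=np.array([492.4,-6.9])
for f in ('w15','t5'):
    g=cv2.cvtColor(np.load('pics/'+f+'.npz')['image'],cv2.COLOR_RGB2GRAY)
    for n,x in (('large',28),('small',-28)):
        p=px(f,(*(c+x*X),82)); u,v=np.round(p).astype(int); print(f,n,np.round(p,1))
        if 12<v<405 and 12<u<545:
            s=g[v-12:v+13,u-14:u+15]
            print(s[::2,::2] )
E
```

```text
time: 46.9
ee_pos: [382.5, -244.3, 199.4]
ee_rot: [0.788, 0.615, -0.001, 0.001]
contact_force: [-0.7, 0.7, 0.4]
finger_gap: 54.9
grip_force: 0.0
w15 large [ 356.9 -205.8]
w15 small [351.8 -99.8]
t5 large [282.5 248. ]
[[100 198 230 233 246 246 248 230 198 205 202 207 205 205 205]
 [112 227 227 232 251 251 250 249 248 248 245 242 237 230 222]
 [130 239 250 250 250 241 223 205 204 224 242 250 251 251 250]
 [153 245 251 249 232 187 179 187 189 183 185 225 249 251 251]
 [176 245 237 220 175 184 201 204 207 202 191 183 232 250 251]
 [166 208 176 148 166 200 204 200 203 205 196 192 198 245 251]
 [168 191 158 141 177 201 193 156 185 203 195 192 184 239 251]
 [175 189 158 143 175 201 198 175 190 202 198 183 168 231 251]
 [184 190 163 138 155 200 204 204 204 202 191 172 158 206 234]
 [191 196 171 154 129 165 191 200 198 190 171 159 154 161 172]
 [191 193 182 167 145 122 142 155 159 146 144 154 151 156 159]
 [156 170 189 173 176 146 120 136 129 130 143 147 153 161 161]
 [149 163 192 201 222 222 216 222 182 171 177 156 158 161 165]]
t5 small [309. 253.]
[[251 251 251 250 249 241 235 224 193 196 220 195 175 190 202]
 [251 251 251 251 251 251 251 251 250 249 248 241 233 223 217]
 [248 251 251 251 251 251 251 251 251 251 251 251 251 248 231]
 [243 251 251 251 250 247 235 224 228 243 250 251 251 247 206]
 [236 251 251 251 245 214 172 181 182 187 229 249 250 250 248]
 [222 247 241 235 210 167 189 198 203 195 186 236 250 250 250]
 [182 204 197 172 140 154 195 155 188 203 190 214 249 250 250]
 [155 161 179 166 129 145 192 183 193 195 177 194 248 251 250]
 [157 160 180 170 132 120 158 180 184 178 161 178 245 250 247]
 [161 163 185 182 151 126 120 133 161 169 155 194 239 248 244]
 [157 169 193 195 193 219 210 193 190 168 191 230 239 247 239]
 [187 222 236 236 244 247 243 222 199 211 232 239 239 246 226]
 [247 250 251 251 250 250 250 247 241 237 237 238 238 247 213]]
```

Both cores show at the expected spots at seated height, each with its centre dot within 1 px of prediction. Handing in.

```bash
python3 -c "
from bench import *
print(job_done())"
```

```text
the job is handed in; nothing more can be done
None
```

I handed the job in at about 47 s: both parallels stand on their strips, the insert lies square and centred across them, and both cores are down in their pockets. By my measurements one parallel sits about 1 mm off its strip's centre line; no verdict came back.

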